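# Put the measuring cups back in their storage tray

## Robot

A 6-joint arm with a two-finger parallel gripper is mounted at the origin on a cart in front of the work surface, level with it; the furniture and walls round the work are solid. World frame = base frame: x ahead of the robot, y to its left, z up, the work surface at z = 0. Lengths are in mm, angles in degrees, forces in N, time in s.
With the tool pointing down it reaches from about 350 to 850 mm from the base axis. Payload 8.1 kg.
Tool frame: the origin (TCP) lies between the finger pads; the fingertips stand 22 mm ahead of it and the grasp point (between the pads) lies 3 mm ahead of it; z points along the fingers, y is the line along which they close (so a half turn about z gives the same grasp; the last joint's range is limited). The gripper opens to 85 mm and grips with 20 to 120 N. Pads are 22 mm wide; open, the fingers measure 114 mm over their backs; the gripper's body (76 mm by 85 mm) begins 54 mm behind the grasp point. The pads swing forward as they close: fully open they stand 13 mm farther back than shut.
Start: joints at [69.018, 7.471, 85.268, -0, 87.261, -4.893], TCP at [166.253, 576.512, 253.292] pointing down, gripper open.
Joint ranges: [-169.43, 169.43], [-51.17, 129.36], [1.28, 143.12], [-76.62, 256.62], [0, 156.53], [-152.29, 152.29]. Speed limits (degrees/s): [136.94, 136.94, 159.86, 180, 180, 180].

## Interface

Orientations are given as [roll, pitch, yaw] about the fixed x, y, z axes, in that order (R = Rz(yaw) Ry(pitch) Rx(roll)).
In Python, from bench import sense, snapshot, calibration, hand_in gives the robot as it stands.
- The arm moves only by the shell command python3 -m crank 'ROWS' [FORCE]. ROWS is JSON, a list of rows, each a list of 5 numbers: the shift along the tool's x, y, z in cm, then the turn about the tool's z in rad, then the finger opening in cm, from 0 to 8.54. A call has 1 to 20 rows; each row is the pose to reach, as a shift and turn from the pose commanded when the call began, along the tool's axes at that moment; what a row does not reach only later rows make up. A row lasts 1/10 s, in which the tool goes at most 50 mm and 8.59 degrees, less where a joint would pass 70% of its speed; a pose out of reach is approached as far as the arm can. A call with a gripper value outside its range is refused whole. The fingers move at their own pace and stop on an object; FORCE is the grip in N (left out, the last holds). Time passes only in rows, so rows that repeat a pose let the fingers close. It gives the time, the measured TCP pose, the force, the opening and the grip force at its end, in the units of the state.
- sense(): the state, without advancing time (a new reading comes with each control period).
- snapshot(name): name is "side" or "top"; returns (picture, depth): 480x640x3 uint8, red, green, blue; 480x640 float32, mm along the optical axis (not along the pixel's ray), 0 where there is no reading.
- calibration(name): a dict with "fovy" (degrees; the focal length in pixels is half the picture's height over the tangent of half this angle, whatever the lens; pixels are square), "cx", "cy" (the principal point, pixels), "rvec" (rotation vector, rad) and "tvec" (3), from world to camera coordinates, as OpenCV has them. Camera axes: x right, y down, z forward; pixel columns grow to the right and rows downward; lengths in mm; the calibration is good to about 2 mm. A picture is of the moment at which its call begins. calibration takes no time and is no camera call.
- hand_in(): hands the job in; it is judged then, once.
The state is a dict: "time": time; "joint_pos": joint angles; "qd": joint speeds; "joint_efforts": joint torques, N m; "tool_pos": TCP position; "tcp_rot": TCP orientation; "ft_force": force on the tool from outside, world axes, zero at the start; "wrist_torque": the same for the moment, N m; "finger_gap": finger opening in mm; "grip_force": force on a finger pad.
Only numpy, scipy, OpenCV 4.12 (cv2) and the standard library are available. Lean on these libraries where they do the work, as an engineer would, in place of code of your own. Each camera call takes 0.05 s, during which the arm holds its last target. There are 200 camera calls.

## Task

Put the set of three steel measuring cups away in the wooden storage tray: each cup seated flat in the round well of its own size, handle pointing out over the tray's low front edge. The little butter pan with the wooden handle was left in one of the wells by mistake: take it out and stand it upright on its round cork trivet, wholly on the cork. The tea strainer looks similar but is not part of the set: leave it where it lies. (The cups at the far left end of the worktop are another set.)

Things in the scene. Friction and masses are not known exactly. Their poses are not given: they have to be found in the camera images.
- cup_large: The large steel measuring cup: straight-sided, 82 mm across, 49 mm high, flat steel strap handle. Origin: underside plane, middle of its whole length (163 mm with handle); z up. Bowl centre 40.5 mm along +y; the strap runs along -y from the rim (y = 0) to y = -81 mm, 14 mm wide, 41 to 50 mm above the underside. Pick it by the strap, 22 mm from the rim.
- cup_medium: The medium steel measuring cup: straight-sided, 70 mm across, 37 mm high, flat steel strap handle. Origin: underside plane, middle of its whole length (139 mm with handle); z up. Bowl centre 34.5 mm along +y; the strap runs along -y from the rim (y = 0) to y = -69 mm, 14 mm wide, 29 to 38 mm above the underside. Pick it by the strap, 22 mm from the rim.
- cup_small: The small steel measuring cup: straight-sided, 56 mm across, 30 mm high, flat steel strap handle. Origin: underside plane, middle of its whole length (111 mm with handle); z up. Bowl centre 27.5 mm along +y; the strap runs along -y from the rim (y = 0) to y = -55 mm, 14 mm wide, 22 to 31 mm above the underside. Pick it by the strap, 22 mm from the rim.
- well_large: Wooden insert with the large round well, home of the large cup: fixed block 110 x 110 x 20 mm in the tray. Well 93 mm wide, 13 mm deep (floor 7 mm above this origin), rim bevelled 3 mm; 5 mm of play round the cup. Origin: centre of the block's underside, below the well's centre; z up, -x to the tray's front.
- well_medium: Wooden insert with the medium round well, home of the medium cup: fixed block 110 x 110 x 20 mm in the tray. Well 81 mm wide, 13 mm deep (floor 7 mm above this origin), rim bevelled 3 mm; 5 mm of play round the cup. Origin: centre of the block's underside, below the well's centre; z up, -x to the tray's front. At the start the butter pan stands in this well.
- well_small: Wooden insert with the small round well, home of the small cup: fixed block 110 x 110 x 20 mm in the tray. Well 67 mm wide, 13 mm deep (floor 7 mm above this origin), rim bevelled 3 mm; 5 mm of play round the cup. Origin: centre of the block's underside, below the well's centre; z up, -x to the tray's front.
- pan: Small steel butter pan, two pouring lips (at +y and -y, 81 mm over them), round dark wooden handle; bowl 62 mm across, 38 mm high. Origin: centre of the bowl's underside, z up. The handle, 14 mm thick, runs along -x from x = -42 to -122 mm, its axis 30 mm above the underside near the bowl, rising to 34 mm. Pick it by the handle near the bowl, at x = -56 mm.
- trivet: Round cork trivet, 100 mm across, 8 mm thick, fixed on the worktop; the butter pan's place. Origin: centre of its underside, z up.
- strainer: Tea strainer, not part of the set: rounded dark mesh bowl 70 mm across and 28 mm high with a thin wire loop handle. Origin: on the underside plane, midway along it (about 160 mm long in all); the bowl's centre lies 35 mm along +x, the handle runs to x = -80 mm.
- tray: Wooden storage tray, fixed, 350 mm (y) x 128 mm (x), with the three square inserts side by side along y in any order. Floor 6 mm thick (the inserts stand on it); low front wall (at -x) 18 mm high, back and end walls 34 mm, a thin steel grip on each end up to 52 mm. Origin: centre of its underside, z up, -x is its front. Beyond x = 0.58 m wall cabinets hang 0.46 m above the worktop: keep moves low.
Things that resemble listed ones, but are neither listed nor needed, are in the scene too. Several things have the shape of the trivet; the one meant has the colours described above.

How it is judged (in metres and radians):
At the end, for the whole second after the job is handed in: Each cup stands level on the floor of the well of its own size (4 mm, 0.08 rad), handle to the tray's front within 0.45 rad; the pan upright on the trivet, within 22 mm of its centre; the strainer within 20 mm of where it was; all at rest (z of cup_large in the frame of well_large below 0.011 m and angle between each of cup_large, cup_medium, cup_small's own z axis and vertical below 0.08 rad and x of cup_large in the frame of well_large between -0.0505 and -0.0265 m and y of cup_large in the frame of well_large between -0.024 and 0.024 m and angle between the y axis of cup_large and the x axis of well_large, either way round below 0.45 rad and linear speed of each of cup_large, cup_medium, cup_small, pan below 0.01 m/s and angular speed of each of cup_large, cup_medium, cup_small, pan below 0.1 rad/s and z of cup_medium in the frame of well_medium below 0.011 m and x of cup_medium in the frame of well_medium between -0.0445 and -0.0205 m and y of cup_medium in the frame of well_medium between -0.024 and 0.024 m and angle between the y axis of cup_medium and the x axis of well_medium, either way round below 0.45 rad and z of cup_small in the frame of well_small below 0.011 m and x of cup_small in the frame of well_small between -0.0375 and -0.0135 m and y of cup_small in the frame of well_small between -0.024 and 0.024 m and angle between the y axis of cup_small and the x axis of well_small, either way round below 0.45 rad and horizontal distance between pan and trivet below 0.022 m and z of pan in the frame of trivet between 0.004 and 0.012 m and angle between pan's own z axis and vertical below 0.1 rad and distance of strainer from where it was at the start of the episode below 0.02 m); the robot touches nothing.
It fails at once if the tea strainer is pushed or lifted more than 40 mm from its place (distance of strainer from where it was at the start of the episode above 0.04 m).
It also fails if it takes over 109 s, if anything falls off the work surface, if the arm or the gripper's body presses on something with over 40 N, if the wrist force passes 120 N, or if a joint passes its speed limit or range.

## Working session

There is one attempt and no reset: what is moved stays moved. The work goes in short steps, Python scripts to look and compute and a shell command to move; the robot and the scene stay as the last step left them, time stands still between calls to the robot, and variables do not carry over. Pictures are saved under pics/ and viewed, at most 14 in all, crops included, and the job is handed in when it is done.

```bash
ls; mkdir -p pics
cat > h.py <<'E'
import numpy as np,cv2
from bench import sense,snapshot,calibration
def cam(n):
    c=calibration(n);f=240/np.tan(np.radians(c["fovy"])/2)
    R=cv2.Rodrigues(np.array(c["rvec"],float))[0];return f,c["cx"],c["cy"],R,np.array(c["tvec"],float).ravel()
def cloud(n,d):
    f,cx,cy,R,t=cam(n);v,u=np.mgrid[0:480,0:640]
    P=np.stack([(u-cx)/f*d,(v-cy)/f*d,d],-1);return (P-t)@R
def ray(n,u,v,z):
    f,cx,cy,R,t=cam(n);o=-R.T@t;r=R.T@np.array([(u-cx)/f,(v-cy)/f,1]);return o+r*(z-o[2])/r[2]
def shot(n,fn):
    p,d=snapshot(n);cv2.imwrite(f"pics/{fn}.png",p[:,:,::-1]);np.save(f"pics/{fn}.npy",d);return p,d
E
python3 - <<'E'
from h import *
for n in("top","side"):
    p,d=shot(n,n+"0");f,cx,cy,R,t=cam(n);print(n,f,cx,cy,-R.T@t,R.tolist(),calibration(n).keys())
s=sense();print(s)
E
```

```text
pics
top 563.2592386061881 323.2791550085954 237.13265880408878 [ 317.28188224   15.84000467 1314.21579945] [[-0.02808881008921027, -0.9996053718426273, -0.00034544339004136115], [-0.9889117591765305, 0.027838730942107537, -0.14587164776581263], [0.14582369941183293, -0.0037557479809524202, -0.9893034635777593]] dict_keys(['fovy', 'cx', 'cy', 'rvec', 'tvec'])
side 482.74056685182114 318.5550375059133 247.32316168963263 [  50.13053355 -969.81532094  598.73282603] [[0.9165104983146375, -0.399364767553725, 0.022721991898058125], [-0.15866976643485925, -0.4151031492150209, -0.8958310559091371], [0.36719533180388264, 0.8174332743096109, -0.44381350852909524]] dict_keys(['fovy', 'cx', 'cy', 'rvec', 'tvec'])
{'time': 0.1, 'joint_pos': array([ 6.90183780e+01,  7.51369448e+00,  8.53233992e+01,  3.77585015e-06,
        8.72616425e+01, -4.89480295e+00]), 'qd': array([ 0.07047129, -0.14954854, -0.12385632,  0.00585996, -0.07253078,
        0.02671878]), 'joint_efforts': array([ 1.31135694e-03, -5.70950210e+01, -5.01941192e+01, -2.13954122e-04,
        8.16806161e-03,  1.27524081e-04]), 'tool_pos': array([166.08579057, 576.07290472, 252.31548102]), 'tcp_rot': array([-1.79901624e+02, -8.42856594e-03,  1.63913173e+02]), 'ft_force': array([-0.14153451, -1.22425609,  0.81080805]), 'wrist_torque': array([ 0.04102448, -0.01551699, -0.00292339]), 'grip_force': 0.0, 'finger_gap': 85.38890103483365}
```

View pics/top0.png

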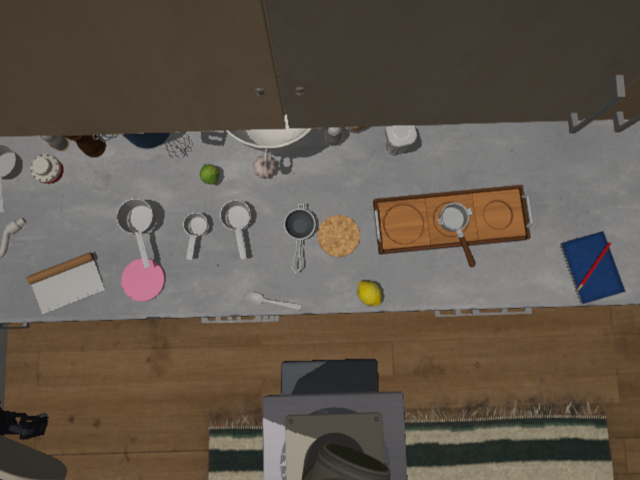

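View pics/side0.png

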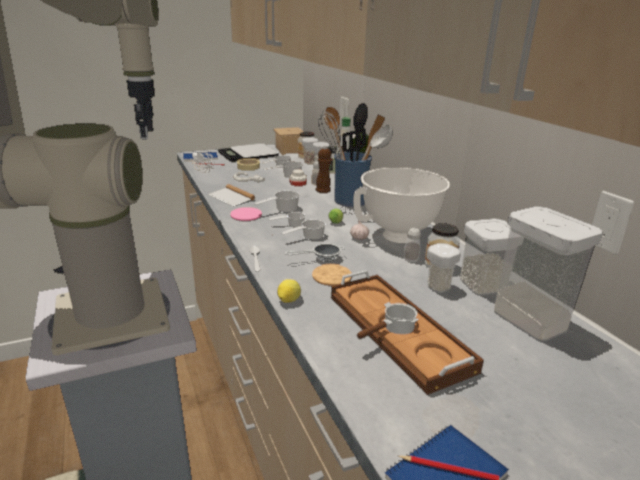

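The top view shows the large cup at (137,217), the small at (197,222), the medium at (237,215), the strainer at (300,225), the cork trivet at (339,236), and the tray around (452,218) with the pan in its middle well. The large cup's handle ends by the pink disc. Next I'll take measurements from the masks and depth.

Run:
```python
from h import *
p=cv2.imread("pics/top0.png");d=np.load("pics/top0.npy");C=cloud("top",d)
a=cv2.resize(p[190:290,110:270],None,fx=5,fy=5,interpolation=cv2.INTER_CUBIC)
cv2.imwrite("pics/cA.png",a)
a=cv2.resize(p[175:280,310:540],None,fx=3.4,fy=3.4,interpolation=cv2.INTER_CUBIC)
cv2.imwrite("pics/cB.png",a)
for u,v in[(270,230),(170,190),(350,270),(339,236),(405,223),(435,223),(137,205),(141,217),(452,218),(465,245),(241,240),(143,245)]:print(u,v,C[v,u].round(1))
# height blobs in cup zone
Z=C[:,:,2];m=((Z>14)&(Z<70)&(d>0)).astype(np.uint8);m[:190]=0;m[300:]=0
n,l,s,c=cv2.connectedComponentsWithStats(m)
for i in range(1,n):
  if s[i,4]>40:
    q=C[l==i];print(s[i].tolist(),c[i].round(0),q[:,2].max().round(1),np.percentile(q[:,2],[10,50,90]).round(1))
```

```text
270 230 [531.4 136.1   1. ]
170 190 [6.350e+02 3.735e+02 1.000e-01]
350 270 [431.3 -49.3   2.8]
339 236 [511.7 -26.1   6.2]
405 223 [ 537.6 -181.9   10.6]
435 223 [ 534.5 -251.    16.8]
137 205 [599.2 449.4   6.7]
141 217 [570.7 440.4   3.5]
452 218 [ 546.3 -292.8   11.1]
465 245 [ 476.3 -308.6   52.1]
241 240 [503.8 199.2  39.6]
143 245 [497.3 419.9  49. ]
[0, 190, 4, 23, 78] [  1. 202.] 55.5 [43.3 45.7 50.3]
[373, 190, 160, 78, 6970] [455. 220.] 58.5 [16.2 25.8 37.8]
[117, 199, 38, 70, 681] [135. 226.] 55.9 [20.5 43.5 50.8]
[220, 200, 31, 60, 411] [236. 226.] 44.8 [20.4 34.3 39.3]
[284, 204, 32, 70, 449] [299. 231.] 39.3 [16.6 27.8 32.9]
[498, 210, 11, 15, 46] [503. 216.] 20.8 [14.5 15.3 17.8]
[183, 213, 24, 47, 273] [191. 235.] 36.9 [19.4 27.8 32.1]
[0, 218, 26, 38, 292] [ 11. 231.] 34.1 [15.4 21.3 27.9]
[577, 243, 35, 49, 234] [594. 265.] 28.1 [15.  19.1 23.1]
[27, 253, 67, 31, 584] [ 60. 268.] 27.9 [16.2 20.1 23.9]
[357, 281, 25, 19, 406] [369. 291.] 55.6 [33.4 44.2 51.3]
```

View pics/cA.png

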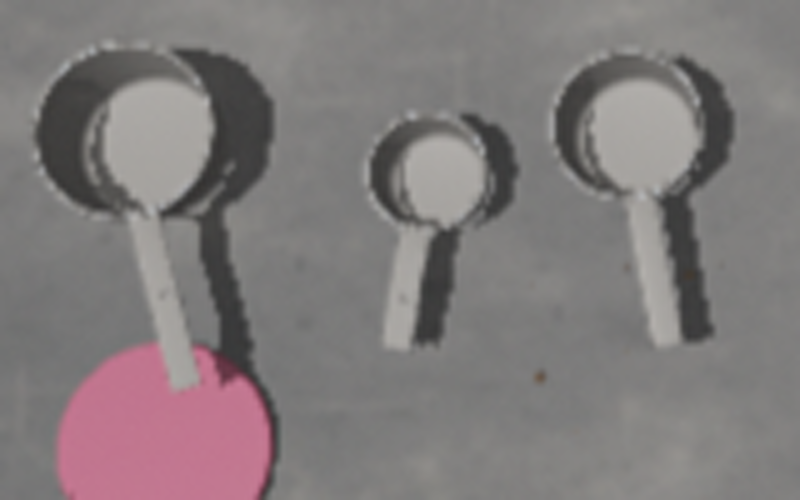

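View pics/cB.png

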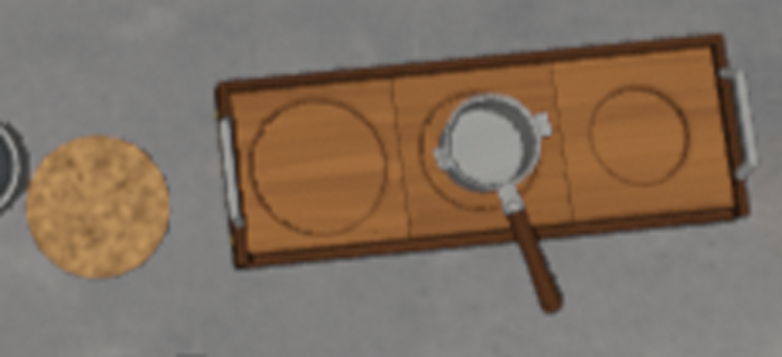

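Crop A shows three cups with their straps. Rim centres are about (124,130), (428,170) and (628,124), with strap tips at (187,388), (397,347) and (668,345). Crop B shows the trivet centre at (98,207), the large well at (318,168), the small well at (639,136), the pan rim at (491,143) and its handle tip at (551,305).

Run:
```python
from h import *
A=lambda u,v,z:ray("top",110+(u+.5)/5-.5,190+(v+.5)/5-.5,z)[:2]
B=lambda u,v,z:ray("top",310+(u+.5)/3.4-.5,175+(v+.5)/3.4-.5,z)[:2]
def ang(v):return np.degrees(np.arctan2(v[1],v[0]))
for n,c,s,t,z,r in[("L",(124,130),(145,217),(187,388),50,41),("S",(428,170),(415,230),(397,347),31,28),("M",(628,124),(642,195),(668,345),38,35)]:
  c=A(*c,z);t=A(*t,z);s=A(*s,z);u=(t-c)/np.linalg.norm(t-c)
  print(n,"c",c.round(1),"len",np.linalg.norm(t-c).round(1),"strap dir",ang(t-c).round(1),ang(t-s).round(1),"grasp",(c+u*(r+22)).round(1))
bl,br,fr,fl=B(218,85,34),B(722,37,34),B(748,213,34),B(237,266,34)
print("tray",bl,br,fr,fl,ang(bl-br),ang(fl-fr),ang(bl-fl),ang(br-fr),np.linalg.norm(bl-br),np.linalg.norm(bl-fl),"ctr",(bl+br+fr+fl)/4)
wl,ws=B(318,168,26),B(639,136,26);print("wells",wl,ws,np.linalg.norm(wl-ws),ang(wl-ws),"mid",(wl+ws)/2)
c,s,t=B(491,143,51),B(520,215,45),B(551,305,47);print("pan",c,ang(t-s),ang(t-c),np.linalg.norm(t-c))
u=(t-c)/np.linalg.norm(t-c);print("pan grasp",c+56*u)
print("trivet",B(98,207,8), "diam",np.linalg.norm(B(26,207,8)-B(170,207,8)))
# side-view check rays
f,cx,cy,R,t_=cam("side")
p=cv2.imread("pics/side0.png");cv2.imwrite("pics/cS.png",cv2.resize(p[180:390,220:490],None,fx=2.8,fy=2.8,interpolation=cv2.INTER_CUBIC))
```

```text
L c [565.4 440.5] len 122.9 strap dir -165.5 -165.4 grasp [504.4 424.7]
S c [546.4 306. ] len 83.0 strap dir 170.4 171.6 grasp [497.1 314.3]
M c [564.  212.4] len 104.4 strap dir -170.3 -170.7 grasp [507.9 202.7]
tray [ 590.56759442 -108.57670803] [ 614.38009257 -454.99313995] [ 492.27211309 -462.86038204] [ 465.96654599 -116.23934936] 93.93229845512647 94.3399396322775 3.519109967259396 3.686389794121843 347.2338972145538 124.83644236647339 ctr [ 540.79658652 -285.66739485]
wells [ 532.59239495 -175.17012241] [ 548.58888547 -395.68468427] 221.09400648241368 94.14906279942846 mid [ 540.59064021 -285.42740334]
pan [ 542.1297703  -288.19828846] -165.17211145674702 -162.755908780687 114.7462968987593
pan grasp [ 488.64694112 -304.79910119]
trivet [512.61497538 -24.83643009] diam 99.31956454601475
```

View pics/cS.png

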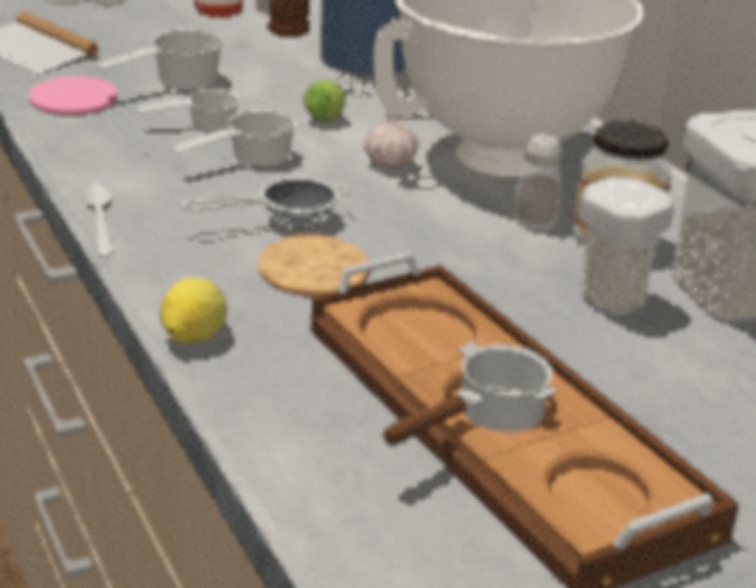

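The side view confirms the layout: all the cups stand upright, the pan is in the middle well, and the tray's far left well is the large one. I'll do the pan first, with a helper that converts target poses into row values.

```bash
cat > go.py <<'E'
import sys,numpy as np
from bench import sense
s=sense();p=s["tool_pos"];y0=s["tcp_rot"][2];a=np.radians(y0)
X=np.array([np.cos(a),np.sin(a),0]);Y=np.array([np.sin(a),-np.cos(a),0])
print("now",p.round(1),s["tcp_rot"].round(1),"t",s["time"],"gap",round(s["finger_gap"],1),"j",s["joint_pos"].round(0))
for w in sys.argv[1:]:
    x,y,z,yw=map(float,w.split(","));d=np.array([x,y,z])-p
    t=(y0-yw+180)%360-180
    print(w,"->",[round(d@X/10,2),round(d@Y/10,2),round(-d[2]/10,2),round(np.radians(t),3)])
E
python3 go.py 450,300,200,90 489,-305,150,16
```

```text
now [166.1 576.1 252.3] [-179.9   -0.   163.9] t 0.1 gap 85.4 j [69.  8. 85.  0. 87. -5.]
450,300,200,90 -> [np.float64(-34.93), np.float64(-18.66), np.float64(5.23), np.float64(1.29)]
489,-305,150,16 -> [np.float64(-55.44), np.float64(-75.71), np.float64(10.23), np.float64(2.582)]
```

```bash
python3 -m crank '[[-34.9,-18.7,5.2,1.29,5],[-34.9,-18.7,5.2,1.29,5],[-34.9,-18.7,5.2,1.29,5],[-34.9,-18.7,5.2,1.29,5],[-34.9,-18.7,5.2,1.29,5],[-34.9,-18.7,5.2,1.29,5],[-34.9,-18.7,5.2,1.29,5],[-34.9,-18.7,5.2,1.29,5],[-34.9,-18.7,5.2,1.29,5],[-34.9,-18.7,5.2,1.29,5],[-34.9,-18.7,5.2,1.29,5],[-34.9,-18.7,5.2,1.29,5]]' 80; python3 go.py 489,-305,150,16
```

```text
time: 1.3
tool_pos: [449.1, 300.9, 201.4]
tcp_rot: [-180.0, -0.0, 90.2]
ft_force: [0.5, 0.2, 0.0]
finger_gap: 49.9
grip_force: 0.0
now [449.1 300.9 201.4] [-180.    -0.    90.2] t 1.3 gap 49.9 j [28.  0. 99.  0. 81. 28.]
489,-305,150,16 -> [np.float64(-60.61), np.float64(3.76), np.float64(5.14), np.float64(1.295)]
```

```bash
python3 -m crank '[[-60.6,3.8,5.1,1.295,5],[-60.6,3.8,5.1,1.295,5],[-60.6,3.8,5.1,1.295,5],[-60.6,3.8,5.1,1.295,5],[-60.6,3.8,5.1,1.295,5],[-60.6,3.8,5.1,1.295,5],[-60.6,3.8,5.1,1.295,5],[-60.6,3.8,5.1,1.295,5],[-60.6,3.8,5.1,1.295,5],[-60.6,3.8,5.1,1.295,5],[-60.6,3.8,5.1,1.295,5],[-60.6,3.8,5.1,1.295,5],[-60.6,3.8,5.1,1.295,5],[-60.6,3.8,5.1,1.295,5],[-60.6,3.8,5.1,1.295,5],[-60.6,3.8,5.1,1.295,5],[-60.6,3.8,5.1,1.295,5],[-60.6,3.8,5.1,1.295,5]]'; python3 go.py 488.6,-304.8,53,16
```

```text
time: 3.1
tool_pos: [488.1, -304.8, 150.6]
tcp_rot: [180.0, -0.0, 15.9]
ft_force: [-0.7, -0.2, -0.1]
finger_gap: 49.9
grip_force: 0.0
now [ 488.1 -304.8  150.6] [180.   -0.   15.9] t 3.1 gap 49.9 j [-37.   8.  96.   0.  76.  37.]
488.6,-304.8,53,16 -> [np.float64(0.05), np.float64(0.01), np.float64(9.76), np.float64(-0.002)]
```

```bash
python3 -m crank '[[0,0,4,0,5],[0,0,7,0,5],[0,0,9,0,5],[0,0,9.7,0,5],[0,0,9.7,0,5],[0,0,9.7,0,1],[0,0,9.7,0,1],[0,0,9.7,0,1],[0,0,9.7,0,1],[0,0,9.7,0,1],[0,0,9.7,0,1],[0,0,9.7,0,1],[0,0,9.7,0,1]]' 80
```

```text
time: 4.4
tool_pos: [488.6, -306.5, 54.9]
tcp_rot: [179.9, -0.1, 15.8]
ft_force: [-1.6, 0.8, 6.8]
finger_gap: 11.5
grip_force: 66.2
```

```bash
python3 -m crank '[[0,0,-1,0,1],[0,0,-2,0,1],[0,0,-4,0,1],[0,0,-6,0,1],[0,0,-8,0,1],[0,0,-9.5,0,1],[0,0,-9.5,0,1],[0,0,-9.5,0,1]]'
python3 - <<'E'
from h import *
a,_=shot("top","top1");b,_=shot("side","side1")
im=np.hstack([cv2.resize(a[150:290,380:540],(457,400)),cv2.resize(b[220:390,320:460],(330,400))])
cv2.imwrite("pics/v1.png",im[:,:,::-1])
E
```

```text
time: 5.2
tool_pos: [487.8, -305.9, 148.3]
tcp_rot: [180.0, -0.0, 15.8]
ft_force: [-0.2, 0.5, -1.5]
finger_gap: 11.4
grip_force: 65.7
```

View pics/v1.png

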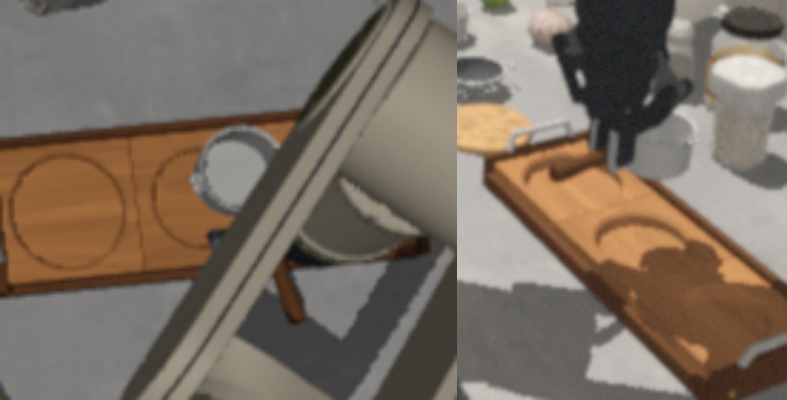

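The pan hangs level in the grip, its rim centre at about (463,209.5) in the full top picture. Next it goes to the trivet.

```bash
python3 - <<'E'
from h import *
c=ray("top",463,209.5,145)[:2];print(c,c-np.array([487.8,-305.9]),56*np.cos(np.radians(15.8)),56*np.sin(np.radians(15.8)))
E
python3 go.py 459,-40,150,16 459,-40,50,16
```

```text
[ 540.32129614 -285.41924359] [52.52129614 20.48075641] 53.88420763763998 15.247693834272164
now [ 487.1 -305.4  146.9] [-1.799e+02  1.000e-01  1.580e+01] t 5.3 gap 11.3 j [-37.   8.  96.  -0.  76.  37.]
459,-40,150,16 -> [np.float64(4.53), np.float64(-26.3), np.float64(-0.31), np.float64(-0.003)]
459,-40,50,16 -> [np.float64(4.53), np.float64(-26.3), np.float64(9.69), np.float64(-0.003)]
```

```bash
python3 -m crank '[[4.5,-26,0,0,1],[4.5,-26,0,0,1],[4.5,-26,0,0,1],[4.5,-26,0,0,1],[4.5,-26,0,0,1],[4.5,-26,0,0,1],[4.5,-26,0,0,1],[4.5,-26,0,0,1],[4.5,-26,4,0,1],[4.5,-26,7.5,0,1],[4.5,-26,8.5,0,1],[4.5,-26,8.9,0,1],[4.5,-26,8.9,0,1],[4.5,-26,8.9,0,1]]'
python3 - <<'E'
from h import *
a,_=shot("top","top2");b,_=shot("side","side2")
im=np.hstack([cv2.resize(a[180:290,270:400],(472,400)),cv2.resize(b[210:330,230:360],(320,300)).repeat(1,0)[:300] if 0 else cv2.resize(b[210:350,230:345],(328,400))])
cv2.imwrite("pics/v2.png",im[:,:,::-1])
E
python3 go.py 459,-43,50,16
```

```text
time: 6.7
tool_pos: [461.7, -44.1, 61.0]
tcp_rot: [179.9, -0.1, 15.8]
ft_force: [-0.4, -0.4, -1.3]
finger_gap: 11.2
grip_force: 65.8
now [461.7 -43.9  61. ] [179.9  -0.2  15.8] t 6.8 gap 11.7 j [-12.  -3. 117.  -0.  66.  62.]
459,-43,50,16 -> [np.float64(-0.23), np.float64(-0.16), np.float64(1.1), np.float64(-0.004)]
```

View pics/v2.png

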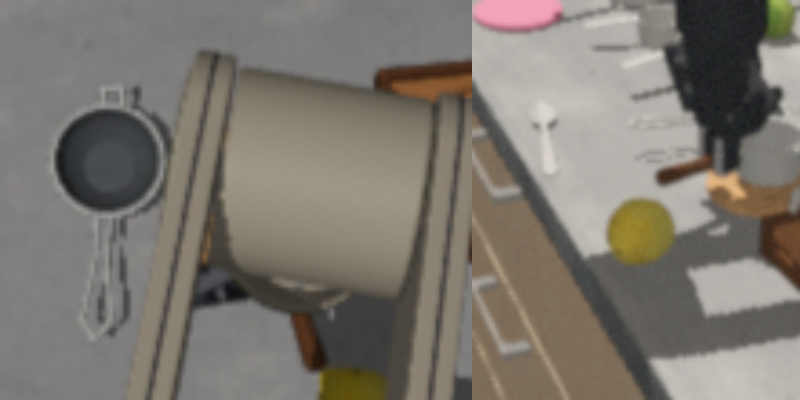

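The pan hovers level over the cork, well clear of the strainer and the lemon.

```bash
python3 -m crank '[[-0.2,-0.15,0.5,0,1],[-0.2,-0.15,0.9,0,1],[-0.2,-0.15,1.1,0,1],[-0.2,-0.15,1.1,0,1],[-0.2,-0.15,1.1,0,1]]'
```

```text
time: 7.3
tool_pos: [457.6, -42.7, 49.6]
tcp_rot: [180.0, 0.1, 15.8]
ft_force: [-12.6, 0.4, 19.6]
finger_gap: 11.5
grip_force: 68.3
```

```bash
python3 -m crank '[[0,0,0,0,2],[0,0,0,0,3.5],[0,0,0,0,3.5],[0,0,0,0,3.5],[0,0,-2,0,3.5],[0,0,-6,0,3.5],[0,0,-10,0,3.5],[0,0,-12,0,3.5],[0,0,-12,0,3.5]]'; python3 go.py 455,200,175,15 504.4,424.7,150,14.5
```

```text
time: 8.2
tool_pos: [460.4, -43.0, 172.3]
tcp_rot: [179.8, -0.4, 15.8]
ft_force: [0.8, -0.3, -0.3]
finger_gap: 35.4
grip_force: 0.0
now [460.4 -43.  172.3] [179.8  -0.4  15.8] t 8.2 gap 35.4 j [-12. -12. 113.   0.  79.  62.]
455,200,175,15 -> [np.float64(6.1), np.float64(-23.53), np.float64(-0.27), np.float64(0.014)]
504.4,424.7,150,14.5 -> [np.float64(16.98), np.float64(-43.8), np.float64(2.23), np.float64(0.023)]
```

```bash
python3 -m crank '[[6.1,-23.5,0,0.02,5],[6.1,-23.5,0,0.02,5],[6.1,-23.5,0,0.02,5],[6.1,-23.5,0,0.02,5],[6.1,-23.5,0,0.02,5],[17,-43.8,2.2,0.023,5],[17,-43.8,2.2,0.023,5],[17,-43.8,2.2,0.023,5],[17,-43.8,2.2,0.023,5],[17,-43.8,2.2,0.023,5],[17,-43.8,2.2,0.023,5],[17,-43.8,2.2,0.023,5],[17,-43.8,2.2,0.023,5],[17,-43.8,2.2,0.023,5]]'; python3 go.py 504.4,424.7,51,14.5;python3 - <<'E'
from h import *
a,_=shot("top","top3")
im=np.hstack([cv2.resize(a[190:290,290:380],(450,500)),cv2.resize(a[170:290,100:170],(292,500))])
cv2.imwrite("pics/v3.png",im[:,:,::-1])
E
```

```text
time: 9.6
tool_pos: [502.3, 424.0, 146.2]
tcp_rot: [180.0, 0.0, 14.4]
ft_force: [0.2, -0.2, -1.1]
finger_gap: 50.1
grip_force: 0.0
now [502.3 424.  146.2] [180.    0.   14.4] t 9.6 gap 50.1 j [ 36.  20.  82.  -0.  78. 111.]
504.4,424.7,51,14.5 -> [np.float64(0.22), np.float64(-0.01), np.float64(9.52), np.float64(-0.001)]
```

View pics/v3.png

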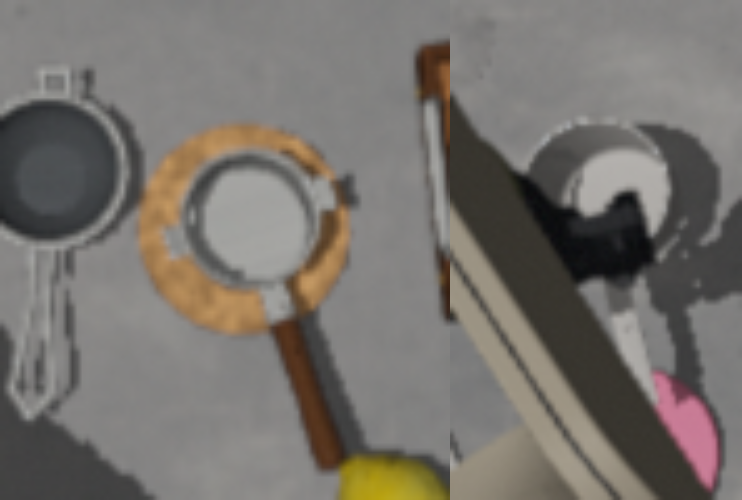

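The pan stands on the cork, rim centre at about (340,233.4) in the full picture. The gripper is over the large cup's strap, so I'll take that grasp.

```bash
python3 -c "
from h import *
print(ray('top',340,233.4,46),[512.6,-24.8])"
python3 -m crank '[[0.2,0,4,0,5],[0.2,0,7,0,5],[0.2,0,9,0,5],[0.2,0,9.5,0,5],[0.2,0,9.5,0,5],[0.2,0,9.5,0,1],[0.2,0,9.5,0,1],[0.2,0,9.5,0,1],[0.2,0,9.5,0,1],[0.2,0,9.5,0,1],[0.2,0,9.5,0,1],[0.2,0,9.5,0,1],[0.2,0,9.5,0,1]]' 80
```

```text
[511.73743512 -27.29292878  46.        ] [512.6, -24.8]
time: 10.95
tool_pos: [504.8, 426.2, 52.9]
tcp_rot: [-180.0, -0.1, 14.5]
ft_force: [-1.6, -0.8, 6.6]
finger_gap: 11.7
grip_force: 64.3
```

```bash
python3 -m crank '[[0,0,-1,0,1],[0,0,-2,0,1],[0,0,-4,0,1],[0,0,-7,0,1],[0,0,-10,0,1],[0,0,-10,0,1],[0,0,-10,0,1]]'; python3 go.py 470,-180,150,4.1 470,-180,66,4.1
```

```text
time: 11.65
tool_pos: [504.9, 426.3, 153.2]
tcp_rot: [-179.9, -0.2, 14.5]
ft_force: [-0.1, -0.1, -1.7]
finger_gap: 11.0
grip_force: 63.8
now [504.9 426.3 153.2] [-179.9   -0.2   14.5] t 11.65 gap 11.0 j [ 36.  20.  81.   0.  79. 111.]
470,-180,150,4.1 -> [np.float64(-18.55), np.float64(57.83), np.float64(0.32), np.float64(0.181)]
470,-180,66,4.1 -> [np.float64(-18.55), np.float64(57.83), np.float64(8.72), np.float64(0.181)]
```

```bash
python3 -m crank '[[-18.5,57.8,0,0.18,1],[-18.5,57.8,0,0.18,1],[-18.5,57.8,0,0.18,1],[-18.5,57.8,0,0.18,1],[-18.5,57.8,0,0.18,1],[-18.5,57.8,0,0.18,1],[-18.5,57.8,0,0.18,1],[-18.5,57.8,0,0.18,1],[-18.5,57.8,0,0.18,1],[-18.5,57.8,0,0.18,1],[-18.5,57.8,0,0.18,1],[-18.5,57.8,0,0.18,1],[-18.5,57.8,0,0.18,1],[-18.5,57.8,0,0.18,1],[-18.5,57.8,5,0.18,1],[-18.5,57.8,5,0.18,1],[-18.5,57.8,5,0.18,1]]'
python3 - <<'E'
from h import *
a,_=shot("top","top4");b,_=shot("side","side4")
im=np.hstack([cv2.resize(a[170:270,365:475],(440,400)),cv2.resize(b[210:350,310:430],(343,400))])
cv2.imwrite("pics/v4.png",im[:,:,::-1])
E
python3 go.py 470,-180,66,4.1
```

```text
time: 13.35
tool_pos: [468.3, -178.0, 100.0]
tcp_rot: [-179.8, 0.2, 4.3]
ft_force: [0.0, -0.2, -0.0]
finger_gap: 11.2
grip_force: 63.9
now [ 470.5 -179.5  102.8] [ 1.8e+02 -1.0e-01  4.3e+00] t 13.45 gap 11.2 j [-27.  -0. 110.   0.  71.  59.]
470,-180,66,4.1 -> [np.float64(-0.06), np.float64(0.05), np.float64(3.68), np.float64(0.003)]
```

View pics/v4.png

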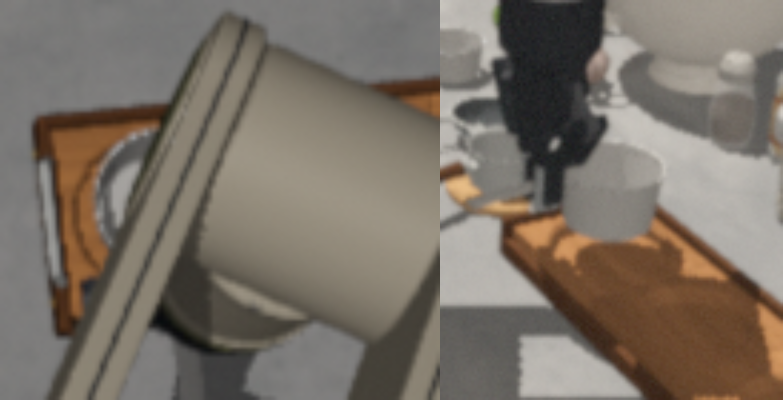

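```bash
python3 -c "
from h import *
print(ray('top',388.8,215,98),'want y',-175.4+41.5);print(ray('top',402,202.6,98),'want x',532.7+41.5)
for i in range(4):
  snapshot('top') if i else 0;print(sense()['tool_pos'].round(1))"
```

```text
[ 541.597185   -133.93256595   98.        ] want y -133.9
[ 568.52037213 -164.24231866   98.        ] want x 574.2
[ 470.5 -179.5  102.8]
[ 470.9 -179.9  103.3]
[ 471.  -180.2  103.4]
[ 470.9 -180.3  103.3]
```

```bash
python3 -m crank '[[0.2,0,1.5,0,1],[0.2,0,2.2,0,1],[0.2,0,2.6,0,1],[0.2,0,3,0,1],[0.2,0,3.3,0,1],[0.2,0,3.5,0,1],[0.2,0,3.7,0,1],[0.2,0,3.7,0,1],[0.2,0,3.7,0,1],[0.2,0,3.7,0,1]]'
```

```text
time: 14.6
tool_pos: [471.1, -180.4, 65.9]
tcp_rot: [180.0, 0.1, 4.2]
ft_force: [-13.0, 2.6, 18.3]
finger_gap: 11.6
grip_force: 65.8
```

```bash
python3 -m crank '[[0,0,0,0,2],[0,0,0,0,3.5],[0,0,0,0,3.5],[0,0,0,0,3.5],[0,0,-2,0,3.5],[0,0,-5,0,3.5],[0,0,-9,0,3.5],[0,0,-12,0,3.5],[0,0,-12,0,3.5]]'; python3 go.py 455,60,185,6 507.9,202.7,150,9.7
```

```text
time: 15.5
tool_pos: [474.4, -181.4, 189.8]
tcp_rot: [179.7, -0.4, 4.2]
ft_force: [0.2, -0.8, 0.3]
finger_gap: 35.1
grip_force: 0.0
now [ 474.4 -181.4  189.8] [179.7  -0.4   4.2] t 15.5 gap 35.1 j [-27.  -5. 105.   0.  80.  59.]
455,60,185,6 -> [np.float64(-0.18), np.float64(-24.22), np.float64(0.48), np.float64(-0.032)]
507.9,202.7,150,9.7 -> [np.float64(6.14), np.float64(-38.06), np.float64(3.98), np.float64(-0.096)]
```

```bash
python3 -m crank '[[-0.2,-24.2,0.5,-0.03,5],[-0.2,-24.2,0.5,-0.03,5],[-0.2,-24.2,0.5,-0.03,5],[-0.2,-24.2,0.5,-0.03,5],[-0.2,-24.2,0.5,-0.03,5],[6.1,-38.1,4,-0.096,5],[6.1,-38.1,4,-0.096,5],[6.1,-38.1,4,-0.096,5],[6.1,-38.1,4,-0.096,5],[6.1,-38.1,4,-0.096,5],[6.1,-38.1,4,-0.096,5],[6.1,-38.1,4,-0.096,5],[6.1,-38.1,4,-0.096,5]]'
python3 - <<'E'
from h import *
a,_=shot("top","top5");d=_
im=np.hstack([cv2.resize(a[170:290,365:545],(540,360)),cv2.resize(a[190:270,210:265],(247,360))])
cv2.imwrite("pics/v5.png",im[:,:,::-1])
E
python3 go.py 507.9,202.7,43,9.7
```

```text
time: 16.8
tool_pos: [505.0, 203.2, 145.0]
tcp_rot: [180.0, -0.1, 9.6]
ft_force: [0.3, -0.5, -0.4]
finger_gap: 49.6
grip_force: 0.0
now [505.  203.3 145. ] [-1.8e+02 -1.0e-01  9.6e+00] t 16.85 gap 50.3 j [ 17.   3. 101.  -0.  75.  97.]
507.9,202.7,43,9.7 -> [np.float64(0.27), np.float64(0.11), np.float64(10.2), np.float64(-0.002)]
```

View pics/v5.png

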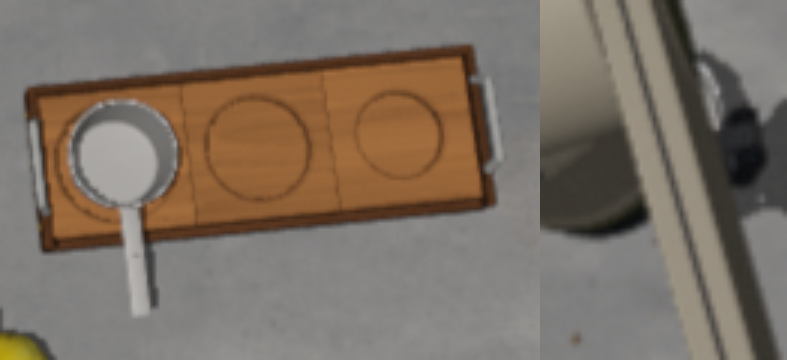

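The large cup sits in its well with its strap out over the front, rim centre at about (405.8,221.2). The medium well is empty and centred at (450.8,219.1).

```bash
python3 -c "
from h import *
print(ray('top',405.8,221.2,62),ray('top',450.8,219.1,26))"
python3 -m crank '[[0.2,0.1,4,0,5],[0.2,0.1,7,0,5],[0.2,0.1,9,0,5],[0.2,0.1,10.2,0,5],[0.2,0.1,10.2,0,5],[0.2,0.1,10.2,0,1],[0.2,0.1,10.2,0,1],[0.2,0.1,10.2,0,1],[0.2,0.1,10.2,0,1],[0.2,0.1,10.2,0,1],[0.2,0.1,10.2,0,1],[0.2,0.1,10.2,0,1],[0.2,0.1,10.2,0,1]]' 80
```

```text
[ 532.94544739 -176.06867611   62.        ] [ 541.14948961 -286.30014073   26.        ]
time: 18.15
tool_pos: [507.5, 204.0, 43.4]
tcp_rot: [-180.0, -0.1, 9.7]
ft_force: [-2.8, -1.1, 5.8]
finger_gap: 11.0
grip_force: 61.6
```

```bash
python3 -m crank '[[0,0,-1,0,1],[0,0,-2,0,1],[0,0,-4,0,1],[0,0,-7,0,1],[0,0,-10.5,0,1],[0,0,-10.5,0,1],[0,0,-10.5,0,1]]'; python3 go.py 484,-290,145,4.1
```

```text
time: 18.85
tool_pos: [507.9, 204.0, 149.2]
tcp_rot: [-180.0, -0.2, 9.7]
ft_force: [0.5, 0.8, -1.2]
finger_gap: 11.6
grip_force: 61.1
now [507.9 204.  149.2] [-180.    -0.2    9.7] t 18.85 gap 11.6 j [ 17.   3. 101.   0.  76.  97.]
484,-290,145,4.1 -> [np.float64(-10.65), np.float64(48.3), np.float64(0.42), np.float64(0.097)]
```

```bash
python3 -m crank '[[-10.6,48.3,0,0.1,1],[-10.6,48.3,0,0.1,1],[-10.6,48.3,0,0.1,1],[-10.6,48.3,0,0.1,1],[-10.6,48.3,0,0.1,1],[-10.6,48.3,0,0.1,1],[-10.6,48.3,0,0.1,1],[-10.6,48.3,0,0.1,1],[-10.6,48.3,0,0.1,1],[-10.6,48.3,0,0.1,1],[-10.6,48.3,0,0.1,1],[-10.6,48.3,0,0.1,1],[-10.6,48.3,3,0.1,1],[-10.6,48.3,5.2,0.1,1],[-10.6,48.3,5.2,0.1,1],[-10.6,48.3,5.2,0.1,1],[-10.6,48.3,5.2,0.1,1]]'
python3 - <<'E'
from h import *
a,_=shot("top","top6");b,_=shot("side","side6")
im=np.hstack([cv2.resize(a[170:270,365:475],(440,400)),cv2.resize(b[250:390,330:450],(343,400))])
cv2.imwrite("pics/v6.png",im[:,:,::-1])
E
python3 go.py 484,-290,56.4,4.1
```

```text
time: 20.55
tool_pos: [484.4, -290.0, 96.7]
tcp_rot: [179.9, -0.1, 4.0]
ft_force: [-0.3, -0.2, -0.4]
finger_gap: 11.3
grip_force: 61.2
now [ 484.5 -290.5   97. ] [ 1.799e+02 -1.000e-01  4.000e+00] t 20.65 gap 11.4 j [-36.   9. 100.  -0.  70.  50.]
484,-290,56.4,4.1 -> [np.float64(-0.05), np.float64(-0.06), np.float64(4.06), np.float64(-0.002)]
```

View pics/v6.png

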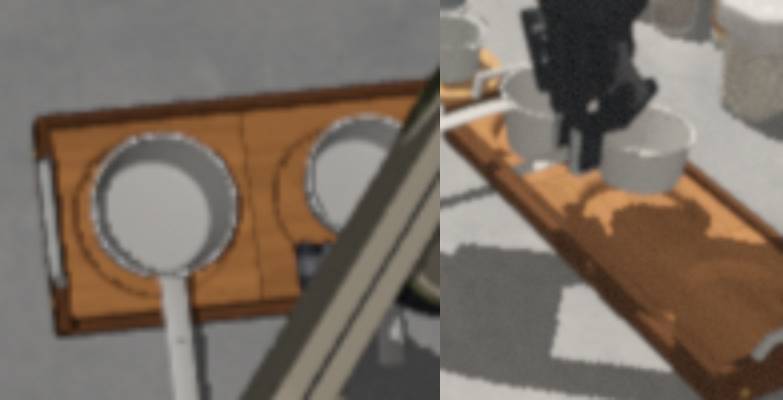

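```bash
python3 -c "
from h import *
print(ray('top',441.6,212,90.6),'want y',-285.9+35);print(ray('top',455,198.8,90.6),'want x',541+35)"
```

```text
[ 546.41221154 -251.79786891   90.6       ] want y -250.89999999999998
[ 575.32747471 -283.25354474   90.6       ] want x 576
```

The medium cup is level and lined up to 1 mm. I'll lower it and release.

```bash
python3 -m crank '[[0,-0.1,1.5,0,1],[0,-0.1,2.2,0,1],[0,-0.1,2.7,0,1],[0,-0.1,3.2,0,1],[0,-0.1,3.6,0,1],[0,-0.1,3.9,0,1],[0,-0.1,4.1,0,1],[0,-0.1,4.1,0,1],[0,-0.1,4.1,0,1]]'
```

```text
time: 21.55
tool_pos: [482.8, -289.8, 56.0]
tcp_rot: [180.0, 0.1, 3.9]
ft_force: [-12.9, 2.3, 18.3]
finger_gap: 11.2
grip_force: 63.0
```

```bash
python3 -m crank '[[0,0,0,0,2],[0,0,0,0,3.5],[0,0,0,0,3.5],[0,0,0,0,3.5],[0,0,-2,0,3.5],[0,0,-5,0,3.5],[0,0,-9,0,3.5],[0,0,-12,0,3.5],[0,0,-12,0,3.5]]'; python3 go.py 470,60,180,-3 497.1,314.3,140,-9.6
```

```text
time: 22.45
tool_pos: [486.2, -291.1, 180.2]
tcp_rot: [179.7, -0.4, 4.0]
ft_force: [1.0, -0.9, 0.8]
finger_gap: 35.0
grip_force: 0.0
now [ 486.2 -291.1  180.2] [179.7  -0.4   4. ] t 22.45 gap 35.0 j [-36.   4.  96.   0.  79.  50.]
470,60,180,-3 -> [np.float64(0.81), np.float64(-35.14), np.float64(0.02), np.float64(0.121)]
497.1,314.3,140,-9.6 -> [np.float64(5.26), np.float64(-60.32), np.float64(4.02), np.float64(0.237)]
```

```bash
python3 -m crank '[[0.8,-35.1,0,0.12,5],[0.8,-35.1,0,0.12,5],[0.8,-35.1,0,0.12,5],[0.8,-35.1,0,0.12,5],[0.8,-35.1,0,0.12,5],[0.8,-35.1,0,0.12,5],[0.8,-35.1,0,0.12,5],[5.3,-60.3,4,0.237,5],[5.3,-60.3,4,0.237,5],[5.3,-60.3,4,0.237,5],[5.3,-60.3,4,0.237,5],[5.3,-60.3,4,0.237,5],[5.3,-60.3,4,0.237,5],[5.3,-60.3,4,0.237,5],[5.3,-60.3,4,0.237,5],[5.3,-60.3,4,0.237,5]]'; python3 go.py 497.1,314.3,39.5,-9.6
python3 - <<'E'
from h import *
a,_=shot("top","top7")
im=np.hstack([cv2.resize(a[170:290,365:545],(540,360)),cv2.resize(a[190:270,170:225],(247,360))])
cv2.imwrite("pics/v7.png",im[:,:,::-1])
E
```

```text
time: 24.05
tool_pos: [495.1, 314.5, 134.4]
tcp_rot: [180.0, -0.0, -9.7]
ft_force: [-0.4, -0.7, 0.2]
finger_gap: 50.0
grip_force: 0.0
now [495.1 314.5 134.4] [180.   -0.   -9.7] t 24.05 gap 50.0 j [ 27.  10.  95.  -0.  75. 127.]
497.1,314.3,39.5,-9.6 -> [np.float64(0.2), np.float64(-0.01), np.float64(9.49), np.float64(-0.002)]
```

View pics/v7.png

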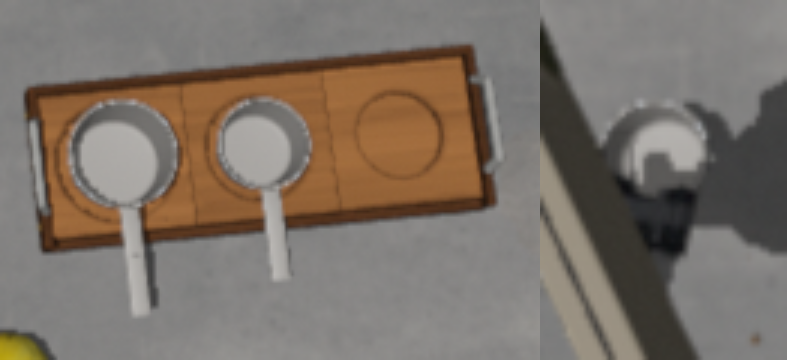

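The medium cup is seated too, rim centre at crop (265,143), and the small well is empty at crop (399,135). I'll take the small cup now.

```bash
python3 -m crank '[[0.2,0,4,0,5],[0.2,0,7,0,5],[0.2,0,8.8,0,5],[0.2,0,9.5,0,5],[0.2,0,9.5,0,5],[0.2,0,9.5,0,1],[0.2,0,9.5,0,1],[0.2,0,9.5,0,1],[0.2,0,9.5,0,1],[0.2,0,9.5,0,1],[0.2,0,9.5,0,1],[0.2,0,9.5,0,1],[0.2,0,9.5,0,1]]' 80; python3 -c "
from h import *
print(ray('top',365+265/3,170+143/3,50),ray('top',498,215,26))"
```

```text
time: 25.4
tool_pos: [497.4, 316.2, 40.3]
tcp_rot: [-179.9, -0.1, -9.6]
ft_force: [-1.3, 0.1, 6.4]
finger_gap: 11.1
grip_force: 56.5
[ 540.13099374 -286.64762177   50.        ] [ 547.72894484 -396.58047926   26.        ]
```

```bash
python3 -m crank '[[0,0,-1,0,1],[0,0,-2,0,1],[0,0,-4,0,1],[0,0,-7,0,1],[0,0,-10.5,0,1],[0,0,-10.5,0,1],[0,0,-10.5,0,1]]'; python3 go.py 499,-399,140,4.1
```

```text
time: 26.1
tool_pos: [497.6, 316.0, 146.0]
tcp_rot: [-179.9, -0.1, -9.6]
ft_force: [-1.0, -0.0, -1.4]
finger_gap: 11.1
grip_force: 55.9
now [497.6 316.  146. ] [-1.799e+02 -1.000e-01 -9.600e+00] t 26.1 gap 11.1 j [ 27.  10.  94.  -0.  76. 127.]
499,-399,140,4.1 -> [np.float64(12.11), np.float64(70.47), np.float64(0.6), np.float64(-0.24)]
```

```bash
python3 -m crank '[[12.1,70.5,0,-0.24,1],[12.1,70.5,0,-0.24,1],[12.1,70.5,0,-0.24,1],[12.1,70.5,0,-0.24,1],[12.1,70.5,0,-0.24,1],[12.1,70.5,0,-0.24,1],[12.1,70.5,0,-0.24,1],[12.1,70.5,0,-0.24,1],[12.1,70.5,0,-0.24,1],[12.1,70.5,0,-0.24,1],[12.1,70.5,0,-0.24,1],[12.1,70.5,0,-0.24,1],[12.1,70.5,0,-0.24,1],[12.1,70.5,0,-0.24,1],[12.1,70.5,0,-0.24,1],[12.1,70.5,0,-0.24,1],[12.1,70.5,0,-0.24,1],[12.1,70.5,4.5,-0.24,1],[12.1,70.5,4.5,-0.24,1],[12.1,70.5,4.5,-0.24,1]]'
python3 - <<'E'
from h import *
a,_=shot("top","top8");b,_=shot("side","side8")
im=np.hstack([cv2.resize(a[170:270,435:545],(440,400)),cv2.resize(b[280:400,360:480],(343,400))])
cv2.imwrite("pics/v8.png",im[:,:,::-1])
E
python3 go.py 498.5,-399.5,53,4.1
```

```text
time: 28.1
tool_pos: [497.3, -397.2, 97.8]
tcp_rot: [-179.8, 0.2, 4.2]
ft_force: [0.8, -0.6, -0.4]
finger_gap: 10.9
grip_force: 56.0
now [ 499.  -399.3  100.9] [ 1.799e+02 -1.000e-01  4.200e+00] t 28.2 gap 10.9 j [-43.  20.  87.   0.  73.  43.]
498.5,-399.5,53,4.1 -> [np.float64(-0.05), np.float64(0.02), np.float64(4.79), np.float64(0.001)]
```

View pics/v8.png

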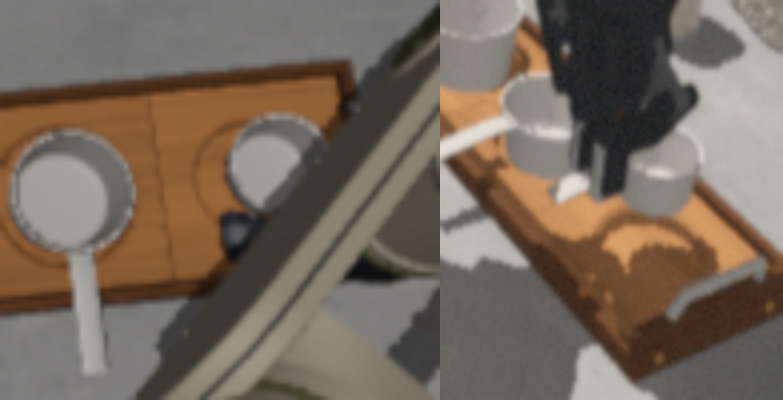

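The small cup hovers level over its well, with rim left edge at (492,211) and top at (504,198.5) in the full picture.

```bash
python3 -c "
from h import *
print(ray('top',492,211,91),'want y',-396.1+28);print(ray('top',504,198.6,91),'want x',548.2+28)"; python3 go.py 498.5,-399.5,53.3,4.1
```

```text
[ 545.44730465 -363.17620316   91.        ] want y -368.1
[ 572.63563725 -391.77822722   91.        ] want x 576.2
now [ 499.  -399.3  100.9] [ 1.799e+02 -1.000e-01  4.200e+00] t 28.2 gap 10.9 j [-43.  20.  87.   0.  73.  43.]
498.5,-399.5,53.3,4.1 -> [np.float64(-0.05), np.float64(0.02), np.float64(4.76), np.float64(0.001)]
```

Run:
```python
from h import *
for n in("top8","top9"):
    if n=="top9": shot("top",n)
    p=cv2.imread(f"pics/{n}.png");s=cv2.cvtColor(p,cv2.COLOR_BGR2HSV)[:,:,1]
    m=s<70
    print(n,"left",[(v,484+int(np.argmax(m[v,484:510]))) for v in range(203,220,2)],"top",[(u,193+int(np.argmax(m[193:215,u]))) for u in range(494,514,2)])
print(sense()["tool_pos"])
```

```text
top8 left [(203, 495), (205, 494), (207, 493), (209, 492), (211, 492), (213, 492), (215, 492), (217, 493), (219, 494)] top [(494, 204), (496, 202), (498, 200), (500, 199), (502, 199), (504, 199), (506, 199), (508, 199), (510, 199), (512, 201)]
top9 left [(203, 495), (205, 495), (207, 494), (209, 493), (211, 493), (213, 493), (215, 494), (217, 495), (219, 497)] top [(494, 206), (496, 202), (498, 200), (500, 199), (502, 198), (504, 197), (506, 197), (508, 198), (510, 198), (512, 199)]
[ 499.27890949 -399.82145414  101.53631367]
```

```bash
python3 -m crank '[[0,0.25,1.5,0,1],[0,0.25,2.5,0,1],[0,0.25,3.2,0,1],[0,0.25,3.8,0,1],[0,0.25,4.3,0,1],[0,0.25,4.6,0,1],[0,0.25,4.8,0,1],[0,0.25,4.8,0,1],[0,0.25,4.8,0,1]]'
```

```text
time: 29.15
tool_pos: [497.7, -402.7, 53.1]
tcp_rot: [180.0, 0.1, 4.1]
ft_force: [-9.7, 4.4, 13.5]
finger_gap: 11.1
grip_force: 57.5
```

Contact is at the expected height, so I'll release, retreat and check.

```bash
python3 -m crank '[[0,0,0,0,2],[0,0,0,0,3.5],[0,0,0,0,3.5],[0,0,0,0,3.5],[0,0,-2,0,3.5],[0,0,-5,0,3.5],[0,0,-9,0,3.5],[-8,0,-12,0,3.5],[-8,-20,-12,0,3.5],[-8,-40,-12,0,3.5],[-8,-60,-12,0,3.5],[-8,-80,-12,0,3.5],[-8,-80,-12,0,3.5],[-8,-80,-12,0,3.5],[-8,-80,-12,0,3.5],[-8,-80,-12,0,3.5],[-8,-80,-12,0,3.5],[-8,-80,-12,0,3.5],[-8,-80,-12,0,3.5],[-8,-80,-12,0,3.5]]'
python3 - <<'E'
from h import *
a,_=shot("top","top10");b,_=shot("side","side10")
im=np.vstack([cv2.resize(a[180:280,280:540],(780,300)),cv2.resize(b[220:400,230:490],(420,290))[:, :].copy() if 0 else np.hstack([cv2.resize(b[220:390,230:490],(440,288)),np.zeros((288,340,3),np.uint8)])])
cv2.imwrite("pics/v10.png",im[:,:,::-1])
E
```

```text
time: 31.15
tool_pos: [381.0, 191.9, 169.5]
tcp_rot: [-180.0, -0.1, 4.1]
ft_force: [1.5, 0.1, 0.6]
finger_gap: 35.0
grip_force: 0.0
```

View pics/v10.png

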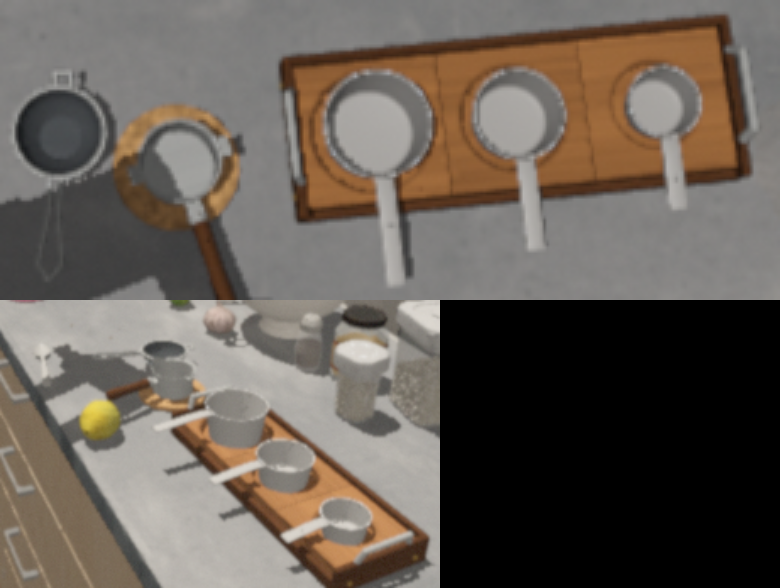

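All three cups sit in their own wells with handles to the front, the pan is on the cork and the strainer hasn't moved. One last numeric check, then hand in.

```bash
python3 -m crank '[[0,0,0,0,3.5],[0,0,0,0,3.5],[0,0,0,0,3.5]]'; python3 -c "
from h import *
from bench import hand_in
d=np.load('pics/top10.npy');C=cloud('top',d)
c=ray('top',501,214,43);print('small',c)
for n,u,v in(('L',410,222),('M',453,219),('S',499,214)):print(n,C[v-2:v+3,u-2:u+3,2].mean())
e=np.hypot(c[0]-548.4,c[1]+396);print(e)
if e<8: print(hand_in())"
```

```text
time: 31.55
tool_pos: [381.8, 188.6, 169.0]
tcp_rot: [180.0, 0.0, 4.0]
ft_force: [0.1, 0.7, -0.7]
finger_gap: 34.6
grip_force: 0.0
small [ 546.82340601 -398.19035596   43.        ]
L 67.52588634885629
M 14.811786583050232
S 14.432726493241427
2.6987604234759424
the job is handed in; nothing more can be done
None
```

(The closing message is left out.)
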